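# Cover the topping crocks

## Task

Close up the pizza counter: put each of the four coloured lids on the crock of its own colour, so that every lid sits level and flat on the rim all round with its plug inside the mouth. Leave the crocks standing where they are, and do not disturb the cheese shaker or the oil bottle.

Things in the scene. Friction and masses are not known exactly. Their poses are not given: they have to be found in the camera images.
- lid_red_knob (a point): Loose red lid, 0.12 kg. Point: centre of its knob, an upright cylinder 26 mm across, 36 mm tall, in the middle of a round plate 112 mm across, 4 mm thick. z up. Under the plate a centring plug 8 mm deep tapers from 74 to 64 mm across. At the start it lies plug down on the counter, this point 30 mm above the counter; seated, the plate lies on the rim, this point 82 mm above the crock's underside.
- crock_red: Round red crock, open at the top, holding red cherry tomatoes well below the rim; about 0.6 kg, loose, standing on the counter. 100 mm across outside, 88 mm across at the mouth (wall 6 mm), 60 mm tall. Origin at the centre of its underside, z up.
- lid_yellow_knob (a point): Loose yellow lid, 0.12 kg. Point: centre of its knob, an upright cylinder 26 mm across, 36 mm tall, in the middle of a round plate 112 mm across, 4 mm thick. z up. Under the plate a centring plug 8 mm deep tapers from 74 to 64 mm across. At the start it lies plug down on the counter, this point 30 mm above the counter; seated, the plate lies on the rim, this point 82 mm above the crock's underside.
- crock_yellow: Round yellow crock, open at the top, holding pale button mushrooms well below the rim; about 0.6 kg, loose, standing on the counter. 100 mm across outside, 88 mm across at the mouth (wall 6 mm), 60 mm tall. Origin at the centre of its underside, z up.
- lid_green_knob (a point): Loose green lid, 0.12 kg. Point: centre of its knob, an upright cylinder 26 mm across, 36 mm tall, in the middle of a round plate 112 mm across, 4 mm thick. z up. Under the plate a centring plug 8 mm deep tapers from 74 to 64 mm across. At the start it lies plug down on the counter, this point 30 mm above the counter; seated, the plate lies on the rim, this point 82 mm above the crock's underside.
- crock_green: Round green crock, open at the top, holding dark green olives well below the rim; about 0.6 kg, loose, standing on the counter. 100 mm across outside, 88 mm across at the mouth (wall 6 mm), 60 mm tall. Origin at the centre of its underside, z up.
- lid_blue_knob (a point): Loose blue lid, 0.12 kg. Point: centre of its knob, an upright cylinder 26 mm across, 36 mm tall, in the middle of a round plate 112 mm across, 4 mm thick. z up. Under the plate a centring plug 8 mm deep tapers from 74 to 64 mm across. At the start it lies plug down on the counter, this point 30 mm above the counter; seated, the plate lies on the rim, this point 82 mm above the crock's underside.
- crock_blue: Round blue crock, open at the top, holding white mozzarella balls well below the rim; about 0.6 kg, loose, standing on the counter. 100 mm across outside, 88 mm across at the mouth (wall 6 mm), 60 mm tall. Origin at the centre of its underside, z up.
- shaker: Steel cheese shaker, 62 mm across, 108 mm tall, standing at the far side of the work; only a bystander. Origin at the centre of its underside.
- oil: Amber oil bottle with a black cap and a pale blank label, 60 mm across, 170 mm tall, standing at the far side of the work; only a bystander. Origin at the centre of its underside.
Mind the look-alikes: they are no part of the job. Leave any orange look-alike of the part that bears lid_yellow_knob alone.

How it is judged:
By the outcome, as a careful person would: the job done as asked, in the order asked, and still so for the second after the job is handed in, with the robot touching nothing.
It also fails if it takes over 102 s, if anything falls off the work surface, if the arm or the gripper's body presses on something with over 40 N, if the wrist force passes 120 N, or if a joint passes its speed limit or range.

## Robot

A 6-joint arm with a two-finger parallel gripper is mounted at the origin on the work surface. World frame = base frame: x ahead of the robot, y to its left, z up, the work surface at z = 0. Lengths are in mm, angles in rad, forces in N, time in s.
With the tool pointing down it reaches from about 350 to 775 mm from the base axis. Payload 7.3 kg.
Tool frame: the origin (TCP) lies between the finger pads; the fingertips stand 8 mm ahead of it and the grasp point (between the pads) lies 11 mm behind it; y points along the fingers, z is the direction in which the jaws open and shut, and the axes are right-handed (so a half turn about y gives the same grasp; the last joint's range is limited). The gripper opens to 92 mm and grips with 3 to 60 N. Pads are 19 mm wide; open, the fingers measure 130 mm over their backs; the gripper's body (75 mm by 190 mm) begins 47 mm behind the grasp point.
Start: joints at [1.074, 0.342, 1.524, -0, 1.275, -0.146], TCP at [180.402, 493.051, 234.741] pointing down, gripper open.
Joint ranges: [-2.53, 2.53], [-0.77, 2.02], [0.04, 2.7], [-1, 4.14], [0.28, 2.66], [-3.11, 3.11]. Speed limits (rad/s): [2.57, 2.57, 3.14, 3.14, 3.14, 3.14].

## Interface

Orientations are given as [roll, pitch, yaw] about the fixed x, y, z axes, in that order (R = Rz(yaw) Ry(pitch) Rx(roll)).
In Python, from plant import bot, vision, job gives the robot as it stands. The module is installed in compiled form; this text tells all that it offers.
- The arm moves only by the tool arm_command, never from a script. Its argument "deltas" is a list of rows, each a list of 4 numbers: the shift along the tool's x, y, z in m, then the turn about the tool's y in degrees. In form: [[x, y, z, twist], ...]. A call has 1 to 5 rows; each row shifts and turns the commanded pose from where the row before left it, along the tool's axes as they then stand; what a row does not reach is not made up. A row lasts 1/10 s, in which the tool goes at most 50 mm and 8.59 degrees, less where a joint would pass 70% of its speed; a pose out of reach is approached as far as the arm can. A call is refused whole if a number of a shift passes 0.05 or a number of a turn 8.59, either way. A call with a gripper value outside its range is refused whole. "claw" is the closure in counts, from 0 (fully open) to 255 (shut), set as the call begins (left out, the last holds). The fingers move at their own pace and stop on an object; the grip force is fixed at half the most. Time passes only in rows, so rows that do not move let the fingers close. It gives the time, the measured TCP pose, the force and the opening at its end, in the units of the state.
- bot.get_obs(): the state, without advancing time (a new reading comes with each control period).
- vision.capture(name): name is "scene" or "top"; returns a dict with "img" (400x640x3 uint8, red, green, blue), "camera_matrix" (3x3 intrinsics, pixels), "world_to_cam" (4x4, takes a point from world to camera coordinates). Camera axes: x right, y down, z forward; pixel columns grow to the right and rows downward; lengths in mm; the calibration is good to about 2 mm. A picture is of the moment at which its call begins. There is no depth.
- job.close_job(): hands the job in, once; it reports no verdict.
Trained networks look in a picture, given as the dict that the camera call returned (one of the last four; its "shot" number tells which), for a name from the list of things; names that differ only in an ending like _2 or _b are one class to them, and where a whole thing is asked for, a point or a joint stands for the part that bears it (a point fixed in the world has none). Each returns a list of dicts, best first, with "confidence" (0 to 1); they miss things now and then, are a little off and sometimes report something else, mostly with a low value. They report only what shows in the picture. A call takes as long as a camera call. They do not tell look-alikes from the thing itself.
- vision.find_in(picture, name): "xyz" ([x, y, z] in mm, in the coordinates of the camera as it stood for that picture, good to about 4 mm: the middle of the surface that is visible of it).
- vision.regions_of(picture, name): "mask" (400x640 bool, what is visible of it).
The state is a dict: "time": time; "joint_positions": joint angles; "dq": joint speeds; "tau": joint torques, N m; "tool_pos": TCP position; "tcp_rot": TCP orientation; "contact_force": force on the tool from outside, world axes, zero at the start; "moment": the same for the moment, N m; "grip_width": finger opening in mm.
Only numpy, scipy, OpenCV 4.12 (cv2) and the standard library are available. Lean on these libraries where they do the work, as an engineer would, in place of code of your own. Each camera call takes 0.05 s, during which the arm holds its last target. There are 200 camera calls.

## Working session

There is one attempt and no reset: what is moved stays moved. The work goes in short steps, Python scripts to look and compute and a tool call to move; the robot and the scene stay as the last step left them, time stands still between calls to the robot, and variables do not carry over. Pictures are saved under pics/ and viewed, about 12 in all and at most 16, crops included, and the job is handed in when it is done.

Besides the shell and the picture viewer there is one more tool, called after ">>>" as name(argument=value, ...) on one line, values as JSON. arm_command: Moves the arm, as the interface text tells. Its arguments: {"type":"object","properties":{"deltas":{"type":"array","items":{"type":"array","items":{"type":"number"}}},"claw":{"type":"number"}},"required":["deltas"]}

```bash
mkdir -p pics
cat > h.py <<'E'
import numpy as np, cv2
from plant import bot, vision, job
def save(p,n,crop=None):
    im=p["img"][:,:,::-1]
    cv2.imwrite(f"pics/{n}.png",im)
def toworld(p,xyz):
    return (np.linalg.inv(p["world_to_cam"])@np.r_[xyz,1])[:3]
def ray(p,uv):
    T=np.linalg.inv(p["world_to_cam"]);d=T[:3,:3]@np.linalg.inv(p["camera_matrix"])@np.r_[uv,1]
    return T[:3,3],d/np.linalg.norm(d)
def onz(p,uv,z):
    o,d=ray(p,uv);return o+d*(z-o[2])/d[2]
def proj(p,w):
    c=(p["world_to_cam"]@np.r_[w,1])[:3];q=p["camera_matrix"]@c;return q[:2]/q[2]
E
python3 - <<'E'
from h import *
np.set_printoptions(precision=1,suppress=True)
o=bot.get_obs();print({k:np.round(v,3) for k,v in o.items()})
for c in("scene","top"):
    p=vision.capture(c);save(p,c+"0")
    print(c,"cam at",np.linalg.inv(p["world_to_cam"])[:3,3])
    for n in[a+b for b in("red","yellow","green","blue") for a in("crock_","lid_")]+["shaker","oil"]:
        n=n+"_knob" if n.startswith("lid") else n
        print(n,[(np.round(toworld(p,d["xyz"]),0).tolist(),round(d["confidence"],2)) for d in vision.find_in(p,n)[:3]])
E
```

```text
{'time': np.float64(0.0), 'joint_positions': array([ 1.1,  0.3,  1.5, -0. ,  1.3, -0.1]), 'dq': array([-0., -0., -0.,  0.,  0.,  0.]), 'tau': array([  0. , -43.1, -24.4,   0.1,   0.1,  -0. ]), 'tool_pos': array([180.2, 492.7, 234.1]), 'tcp_rot': array([-1.6,  0. , -0.4]), 'contact_force': array([-0.4, -0.5,  0.3]), 'moment': array([-0.,  0., -0.]), 'grip_width': np.float64(91.965)}
scene cam at [1075.7 -608.   891. ]
crock_red [([474.0, -105.0, 36.0], 0.63)]
lid_red_knob [([386.0, -283.0, 7.0], 0.64), ([478.0, 87.0, 16.0], 0.59), ([386.0, 268.0, 13.0], 0.41)]
crock_yellow [([383.0, -286.0, 9.0], 0.62)]
lid_yellow_knob [([831.0, 164.0, 12.0], 0.92), ([625.0, -123.0, 15.0], 0.77)]
crock_green [([531.0, -376.0, 34.0], 0.63)]
lid_green_knob [([383.0, -285.0, 10.0], 0.65)]
crock_blue [([536.0, 383.0, 41.0], 0.96)]
lid_blue_knob [([387.0, 265.0, 14.0], 0.9)]
shaker [([704.0, 276.0, 72.0], 0.76)]
oil [([696.0, -282.0, 99.0], 0.84)]
top cam at [547.4  13.9 888.4]
crock_red [([472.0, -101.0, 31.0], 0.6)]
lid_red_knob [([481.0, 91.0, 13.0], 0.97)]
crock_yellow [([658.0, 139.0, 37.0], 0.96)]
lid_yellow_knob [([619.0, -114.0, 11.0], 0.62), ([823.0, 170.0, 11.0], 0.62)]
crock_green [([533.0, -385.0, 32.0], 0.78)]
lid_green_knob [([386.0, -272.0, 14.0], 0.85)]
crock_blue [([527.0, 396.0, 34.0], 0.95)]
lid_blue_knob [([380.0, 269.0, 15.0], 0.93)]
shaker [([692.0, 284.0, 100.0], 0.97)]
oil [([680.0, -261.0, 113.0], 0.62)]
```

View pics/scene0.png

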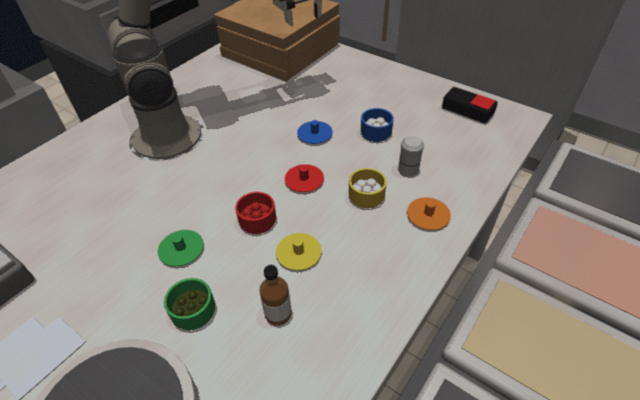

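View pics/top0.png

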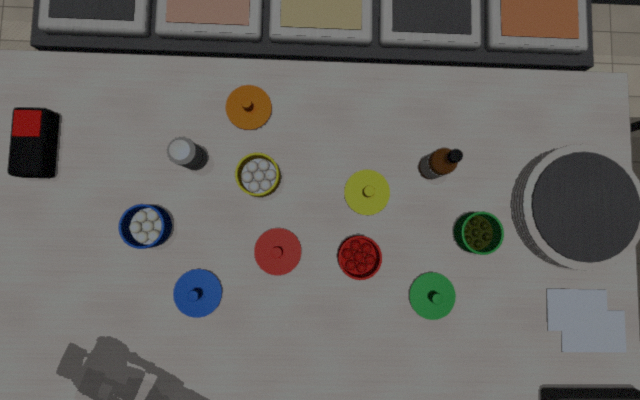

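The scene view shows the four lids and crocks. The top view has the red lid at (278,251), yellow lid (367,192), green lid (432,296) and blue lid (198,293). The orange look-alike is at (248,107), and the shaker and oil bottle are on the far side. Next I fit model silhouettes in both views.

```bash
cat > fit.py <<'E'
from h import *
from scipy.optimize import minimize
A=np.linspace(0,2*np.pi,60,endpoint=False)
ring=lambda r,z:np.c_[r*np.cos(A),r*np.sin(A),0*A+z]
CROCK=[np.r_[ring(50,0),ring(50,60)]]
LID=[np.r_[ring(56,8),ring(56,12)],np.r_[ring(13,12),ring(13,48)]]   # z from plug tip
def sil(p,parts,pos):
    m=np.zeros((1600,2560),np.uint8)
    for q in parts:
        w=np.c_[q+pos,np.ones(len(q))]@p["world_to_cam"].T
        u=w[:,:3]@p["camera_matrix"].T;u=u[:,:2]/u[:,2:]*4+1.5
        cv2.fillConvexPoly(m,cv2.convexHull(np.round(u*16).astype(np.int32)),1,shift=4)
    return m
def mask(p,name,near):
    """region nearest to the expected place"""
    uv=proj(p,near);best=None
    for d in vision.regions_of(p,name):
        ys,xs=np.nonzero(d["mask"])
        if len(xs)==0: continue
        e=np.hypot(xs.mean()-uv[0],ys.mean()-uv[1])
        if e<20 and (best is None or e<best[0]): best=(e,d["mask"])
    if best is None: return None
    m=best[1].astype(np.uint8);c,_=cv2.findContours(m,cv2.RETR_EXTERNAL,cv2.CHAIN_APPROX_NONE)
    cv2.drawContours(m,c,-1,1,-1)
    return (cv2.resize(m*255,(2560,1600),interpolation=cv2.INTER_LINEAR)>127).astype(np.uint8)
def fit(ps,ms,parts,x0):
    def cost(x):
        t=0
        for p,m in zip(ps,ms):
            s=sil(p,parts,x);t+=1-(s&m).sum()/max(1,(s|m).sum())
        return t/len(ps)
    r=minimize(cost,x0,method="Nelder-Mead",options=dict(initial_simplex=np.array(x0)+np.r_[np.zeros((1,3)),np.diag([8,8,8.])],xatol=.2,fatol=1e-4,maxfev=90))
    return r.x,1-r.fun
E
cat > meas.py <<'E'
from fit import *
guess=dict(crock_red=(473,-103),lid_red_knob=(480,89),crock_yellow=(662,138),lid_yellow_knob=(622,-118),crock_green=(532,-380),lid_green_knob=(385,-277),crock_blue=(531,390),lid_blue_knob=(383,267))
ps=[vision.capture("top"),vision.capture("scene")]
for n,g in guess.items():
    ms=[mask(p,n,(*g,30 if n[0]=="c" else 12)) for p in ps]
    ok=[i for i in (0,1) if ms[i] is not None]
    if not ok: print(n,"none");continue
    x,s=fit([ps[i] for i in ok],[ms[i] for i in ok],CROCK if n[0]=="c" else LID,[*g,0])
    print(n,ok,np.round(x,1),"IoU %.3f"%s)
E
python3 meas.py; python3 -c "
from h import *
print(np.round(bot.get_obs()['tcp_rot'],4))"
```

```text
crock_red [0, 1] [471.3 -99.    2.1] IoU 0.934
lid_red_knob [0, 1] [478.3  90.8   2.7] IoU 0.965
crock_yellow [0, 1] [655.5 139.2   1.1] IoU 0.927
lid_yellow_knob [0, 1] [ 623.7 -119.3    2.5] IoU 0.953
crock_green [0, 1] [ 5.322e+02 -3.809e+02  2.000e-01] IoU 0.921
lid_green_knob [0, 1] [ 379.9 -278.5    2.3] IoU 0.965
crock_blue [0, 1] [5.315e+02 3.900e+02 4.000e-01] IoU 0.930
lid_blue_knob [0, 1] [378.2 274.2   1. ] IoU 0.944
[-1.5707  0.     -0.3509]
```

>>> arm_command(deltas=[[0, 0, 0, -8], [0, 0, 0, -8], [0, 0, 0, -7.6]])

```text
time: 2.3
tool_pos: [180.4, 493.0, 234.7]
tcp_rot: [-1.571, 0.0, 0.067]
contact_force: [-0.4, 0.6, 0.5]
grip_width: 91.7
```

>>> arm_command(deltas=[[0, 0, 0, 3.8], [0.03, 0.02, -0.033, 0], [0.03, 0.02, -0.033, 0], [0.03, 0.02, -0.033, 0], [0.03, 0.02, -0.033, 0]])

```text
time: 2.8
tool_pos: [300.6, 359.2, 154.3]
tcp_rot: [-1.57, -0.001, -0.004]
contact_force: [0.5, -0.2, -0.3]
grip_width: 91.6
```

>>> arm_command(deltas=[[0.03, 0.02, -0.033, 0], [0.03, 0.02, -0.033, 0], [0.018, 0.02, -0.021, 0], [0, 0, 0, 0]])

```text
time: 3.2
tool_pos: [378.1, 270.2, 92.7]
tcp_rot: [-1.573, 0.003, -0.01]
contact_force: [-0.1, -0.0, 0.1]
grip_width: 91.6
```

Run:
```python
from h import *
o=bot.get_obs();print(o["time"],o["tool_pos"],o["tcp_rot"])
for c in("top","scene"):
    p=vision.capture(c);save(p,c+"1")
    t=o["tool_pos"];print(c,proj(p,t),proj(p,t+[0,0,-8]))
```

```text
3.2 [378.10038642 270.15222434  92.70025247] [-1.57289346  0.003062   -0.00955678]
top [186.78193043 300.55907853] [188.05138764 299.75812246]
scene [312.23521046 110.36414518] [312.33242888 112.58123576]
```

View pics/scene1.png

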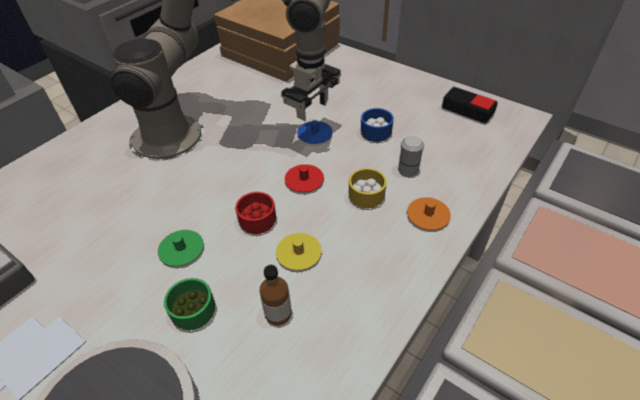

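The gripper is above the blue lid (scene pixel ~(313,105)), with the lid at (315,132). I'll descend and grasp.

>>> arm_command(deltas=[[0, 0.022, 0.004, 0], [0, 0.022, 0, 0], [0, 0.022, 0, 0], [0, 0, 0, 0]])

```text
time: 3.7
tool_pos: [375.5, 277.6, 27.6]
tcp_rot: [-1.572, 0.003, -0.003]
contact_force: [0.2, 0.6, 0.2]
grip_width: 91.8
```

>>> arm_command(deltas=[[0, 0, 0, 0], [0, 0, 0, 0], [0, 0, 0, 0], [0, 0, 0, 0], [0, 0, 0, 0]], claw=255)

```text
time: 4.2
tool_pos: [377.5, 277.2, 29.2]
tcp_rot: [-1.57, -0.001, -0.005]
contact_force: [-0.3, 0.9, 0.6]
grip_width: 56.3
```

>>> arm_command(deltas=[[0, 0, 0, 0], [0, 0, 0, 0]])

```text
time: 4.4
tool_pos: [377.4, 277.0, 28.8]
tcp_rot: [-1.571, -0.0, -0.005]
contact_force: [-0.2, 0.2, -0.1]
grip_width: 40.4
```

>>> arm_command(deltas=[[0, 0.004, 0, 0], [0, 0, 0, 0], [0, 0, 0, 0], [0, 0, 0, 0], [0, 0, 0, 0]])

```text
time: 4.9
tool_pos: [377.2, 277.0, 24.6]
tcp_rot: [-1.571, 0.0, -0.005]
contact_force: [-0.0, -0.0, -1.5]
grip_width: 25.5
```

>>> arm_command(deltas=[[0, -0.02, 0, 0], [0, -0.04, 0, 0], [0, -0.04, 0, 0], [0, 0, 0, 0]])

```text
time: 5.3
tool_pos: [379.9, 278.5, 129.3]
tcp_rot: [-1.566, -0.009, -0.005]
contact_force: [0.7, -0.3, -1.9]
grip_width: 25.2
```

Run:
```python
from fit import *
o=bot.get_obs();t=o["tool_pos"];print(o["time"],t,o["grip_width"],o["contact_force"])
p=vision.capture("scene");save(p,"lift1");cv2.imwrite("pics/lift1c.png",cv2.resize(p["img"][40:200,220:440,::-1],None,fx=3,fy=3))
```

```text
5.3 [379.92633861 278.50818707 129.3253228 ] 25.172556721012757 [ 0.66580486 -0.27034291 -1.9227567 ]
```

View pics/lift1c.png

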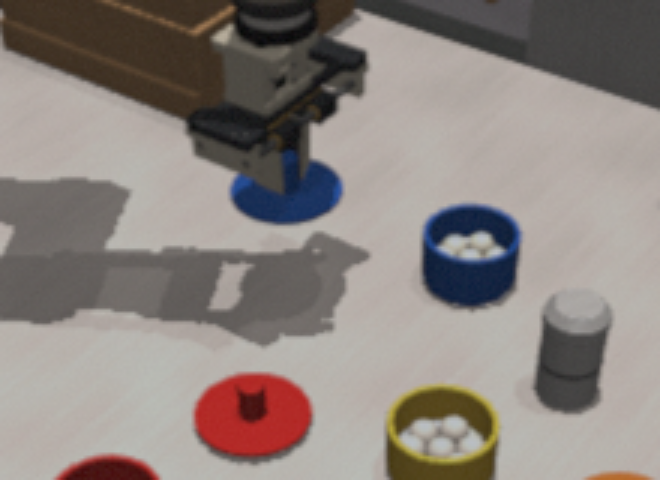

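The blue lid is held level, with the blue crock at crop pixel (470,250). I'll carry it over.

>>> arm_command(deltas=[[0.038, 0, 0.028, 0], [0.038, 0, 0.028, 0], [0.038, 0, 0.028, 0], [0.038, 0, 0.029, 0], [0, 0, 0, 0]])

```text
time: 5.85
tool_pos: [533.2, 391.4, 120.8]
tcp_rot: [-1.57, -0.0, -0.005]
contact_force: [0.1, 0.2, -1.6]
grip_width: 25.6
```

>>> arm_command(deltas=[[0, 0.015, 0, 0], [0, 0.015, 0, 0], [0, 0, 0, 0], [0, 0, 0, 0]])

```text
time: 6.25
tool_pos: [529.0, 388.7, 93.6]
tcp_rot: [-1.572, 0.002, -0.005]
contact_force: [0.1, -0.0, -1.8]
grip_width: 25.3
```

Run:
```python
from fit import *
o=bot.get_obs();t=o["tool_pos"];print(o["time"],t,o["tcp_rot"],o["grip_width"],o["contact_force"])
a=vision.capture("scene");b=vision.capture("top")
u=proj(b,[531,390,60]);print(u);u=np.maximum(u.astype(int)-[60,60],0)
cr=lambda p,x,y:cv2.resize(p["img"][y:y+120,x:x+120,::-1],(400,400))
v=np.maximum(proj(a,[531,390,60]).astype(int)-60,0)
cv2.imwrite("pics/hov1.png",np.hstack([cr(a,*v),cr(b,*u)]))
```

```text
6.25 [528.97777434 388.73198573  93.59930449] [-1.5720613   0.00227933 -0.00518102] 25.335035213536276 [ 0.11392105 -0.00320366 -1.75082273]
[140.43225339 226.30319067]
```

View pics/hov1.png

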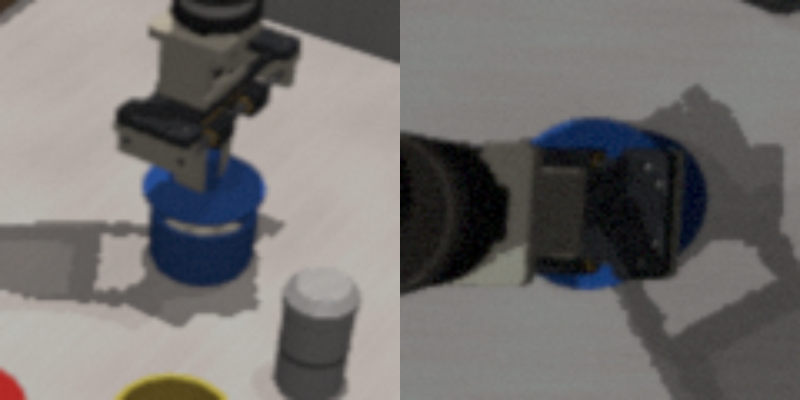

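The lid is centred over the crock in both views (scene crop (205,190)). I'll lower it.

>>> arm_command(deltas=[[0.001, 0.007, 0.001, 0], [0, 0.005, 0, 0], [0, 0.003, 0, 0], [0, 0, 0, 0], [0, 0, 0, 0]])

```text
time: 6.85
tool_pos: [530.9, 390.2, 79.7]
tcp_rot: [-1.571, 0.0, -0.005]
contact_force: [0.3, 0.9, -1.2]
grip_width: 25.7
```

>>> arm_command(deltas=[[0, 0.002, 0, 0], [0, 0, 0, 0]])

```text
time: 7.05
tool_pos: [530.8, 390.2, 77.6]
tcp_rot: [-1.571, 0.0, -0.005]
contact_force: [-0.5, -0.5, -1.6]
grip_width: 25.7
```

>>> arm_command(deltas=[[0, 0.001, 0, 0], [0, 0, 0, 0]])

```text
time: 7.25
tool_pos: [530.9, 390.2, 76.7]
tcp_rot: [-1.571, 0.0, -0.005]
contact_force: [0.0, 0.2, -1.8]
grip_width: 25.5
```

>>> arm_command(deltas=[[0, 0, 0, 0], [0, 0, 0, 0], [0, 0, 0, 0], [0, 0, 0, 0], [0, 0, 0, 0]], claw=60)

```text
time: 7.75
tool_pos: [530.9, 390.3, 76.9]
tcp_rot: [-1.571, -0.0, -0.005]
contact_force: [-0.2, 0.4, 0.2]
grip_width: 60.8
```

>>> arm_command(deltas=[[0, -0.02, 0, 0], [0, -0.03, 0, 0], [0, -0.03, 0, 0], [0, 0, 0, 0]])

```text
time: 8.15
tool_pos: [532.9, 391.5, 161.9]
tcp_rot: [-1.566, -0.008, -0.005]
contact_force: [1.0, 0.7, 0.7]
grip_width: 70.1
```

```bash
cat > chk.py <<'E'
from fit import *
import sys
x,y,n=float(sys.argv[1]),float(sys.argv[2]),sys.argv[3]
o=bot.get_obs();print(o["time"],np.round(o["tool_pos"],1),np.round(o["tcp_rot"],3),o["grip_width"])
out=[]
for c in("scene","top"):
    p=vision.capture(c);u,v=np.clip(proj(p,[x,y,60]).astype(int)-60,0,[520,280])
    out.append(cv2.resize(p["img"][v:v+120,u:u+120,::-1],(400,400)))
cv2.imwrite(f"pics/{n}.png",np.hstack(out))
E
python3 chk.py 531 390 placed1
```

```text
8.15 [532.9 391.5 161.9] [-1.566 -0.008 -0.005] 70.07942970878437
```

View pics/placed1.png

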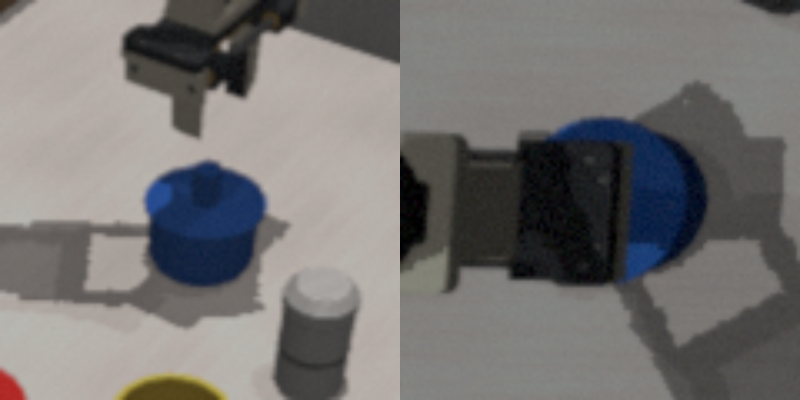

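The blue lid is seated flat on its crock (scene crop (205,205)). Next is the red lid.

>>> arm_command(deltas=[[-0.0075, 0, -0.0428, 0], [-0.0075, 0, -0.0428, 0], [-0.0075, 0, -0.0428, 0], [-0.0075, 0.015, -0.0428, 0], [-0.0075, 0.015, -0.0428, 0]])

```text
time: 8.75
tool_pos: [491.0, 174.8, 125.4]
tcp_rot: [-1.571, 0.001, -0.005]
contact_force: [0.4, -1.2, -0.0]
grip_width: 70.0
```

>>> arm_command(deltas=[[-0.0075, 0.015, -0.0428, 0], [-0.0075, 0.015, -0.0428, 0], [0, 0, 0, 0], [0, 0, 0, 0]])

```text
time: 9.15
tool_pos: [476.0, 90.0, 95.6]
tcp_rot: [-1.571, 0.003, -0.008]
contact_force: [0.5, 0.2, -0.0]
grip_width: 70.0
```

>>> arm_command(deltas=[[0, 0.025, 0, 0], [0, 0.025, 0, 0], [0, 0.016, 0, 0], [0, 0.006, 0, 0], [0, 0, 0, 0]])

```text
time: 9.65
tool_pos: [476.5, 91.8, 24.1]
tcp_rot: [-1.571, 0.001, -0.004]
contact_force: [-0.2, -0.2, 0.2]
grip_width: 70.2
```

>>> arm_command(deltas=[[0, 0, 0, 0], [0, 0, 0, 0], [0, 0, 0, 0], [0, 0, 0, 0], [0, 0, 0, 0]], claw=255)

```text
time: 10.15
tool_pos: [477.0, 90.9, 25.0]
tcp_rot: [-1.571, -0.001, -0.005]
contact_force: [-1.0, -0.1, -0.4]
grip_width: 34.9
```

>>> arm_command(deltas=[[0, 0, 0, 0], [0, 0, 0, 0], [0, 0, 0, 0], [0, 0, 0, 0], [0, 0, 0, 0]])

```text
time: 10.65
tool_pos: [476.9, 90.9, 24.8]
tcp_rot: [-1.571, -0.0, -0.005]
contact_force: [-0.6, -0.8, 4.0]
grip_width: 25.5
```

>>> arm_command(deltas=[[0, -0.02, 0, 0], [0, -0.04, 0, 0], [0, -0.04, 0, 0], [-0.002, 0, -0.038, 0], [-0.002, 0, -0.038, 0]])

```text
time: 11.15
tool_pos: [472.9, 14.7, 125.8]
tcp_rot: [-1.571, -0.003, -0.002]
contact_force: [0.1, -0.3, -1.2]
grip_width: 25.5
```

>>> arm_command(deltas=[[-0.001, 0, -0.038, 0], [-0.001, 0, -0.038, 0], [-0.001, 0, -0.038, 0], [0, 0.02, 0, 0], [0, 0.01, 0, 0]])

```text
time: 11.65
tool_pos: [467.9, -99.8, 93.4]
tcp_rot: [-1.57, 0.002, -0.008]
contact_force: [-0.6, 0.1, -1.2]
grip_width: 25.5
```

>>> arm_command(deltas=[[0, 0, 0, 0], [0, 0, 0, 0]])

```text
time: 11.85
tool_pos: [468.7, -98.3, 94.6]
tcp_rot: [-1.57, 0.001, -0.004]
contact_force: [0.2, -0.0, -1.8]
grip_width: 25.3
```

```bash
python3 chk.py 471 -99 hov2
```

```text
11.85 [468.7 -98.3  94.6] [-1.57e+00  1.00e-03 -4.00e-03] 25.3105942094292
```

View pics/hov2.png

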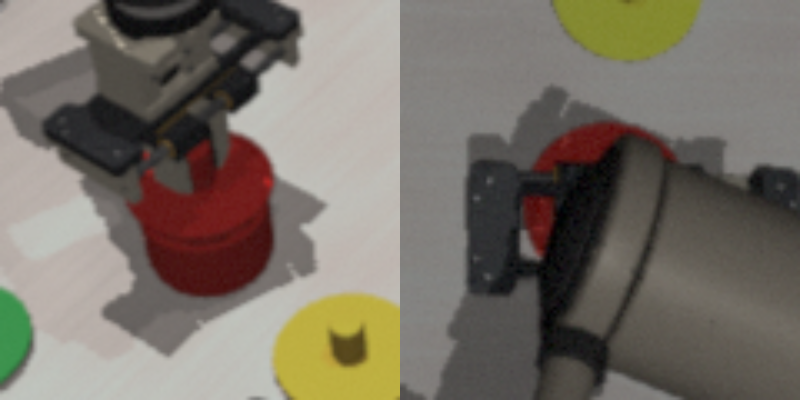

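The red lid hovers slightly to the left of the crock in the scene crop (plate 128–275, crock 146–272). I'll check that against a projection.

Run:
```python
from fit import *
p=vision.capture("scene");u0=np.clip(proj(p,[471,-99,60]).astype(int)-60,0,[520,280])
def ext(parts,pos):
    m=sil(p,parts,np.array(pos));xs=np.nonzero(m.any(0))[0];ys=np.nonzero(m.any(1))[0]
    f=lambda q,o:np.round((q/4-o)*400/120)
    return f(xs[[0,-1]],u0[0]),f(ys[[0,-1]],u0[1])
print("lid",ext(LID[:1],[470,-98.5,70]),"crock",ext(CROCK,[471.3,-99,0]))
for n,k in (("lid_red_knob",LID),("crock_red",CROCK)):
    for d in vision.regions_of(p,n)[:4]:
        ys,xs=np.nonzero(d["mask"]);print(n,d["confidence"],(np.array([xs.min(),xs.max()+1])-u0[0])*400/120,(np.array([ys.min(),ys.max()+1])-u0[1])*400/120)
```

```text
lid (array([122., 272.]), array([128., 242.])) crock (array([135., 276.]), array([155., 304.]))
lid_red_knob 0.62 [130.         273.33333333] [133.33333333 236.66666667]
crock_red 0.57 [143.33333333 273.33333333] [206.66666667 296.66666667]
```

The offset is what perspective predicts, with agreement to about 1 px. I'll lower it.

>>> arm_command(deltas=[[0.001, 0.008, -0.0005, 0], [0, 0.006, 0, 0], [0, 0.003, 0, 0], [0, 0.001, 0, 0], [0, 0, 0, 0]])

```text
time: 12.6
tool_pos: [469.4, -99.4, 77.0]
tcp_rot: [-1.57, 0.001, -0.005]
contact_force: [-3.8, 0.8, 7.2]
grip_width: 25.1
```

>>> arm_command(deltas=[[0, 0, 0, 0], [0, 0, 0, 0], [0, 0, 0, 0], [0, 0, 0, 0], [0, 0, 0, 0]], claw=60)

```text
time: 13.1
tool_pos: [469.8, -99.6, 76.6]
tcp_rot: [-1.571, 0.0, -0.005]
contact_force: [-1.0, -0.0, 0.7]
grip_width: 60.7
```

>>> arm_command(deltas=[[0, -0.02, 0, 0], [0, -0.03, 0, 0], [0, -0.03, 0, 0], [0, 0, 0, 0]])

```text
time: 13.5
tool_pos: [471.9, -100.3, 160.2]
tcp_rot: [-1.573, -0.007, -0.005]
contact_force: [-0.0, -0.3, -0.5]
grip_width: 70.6
```

```bash
python3 chk.py 471 -99 placed2
```

```text
13.5 [ 471.9 -100.3  160.2] [-1.573 -0.007 -0.005] 70.55341273354288
```

View pics/placed2.png

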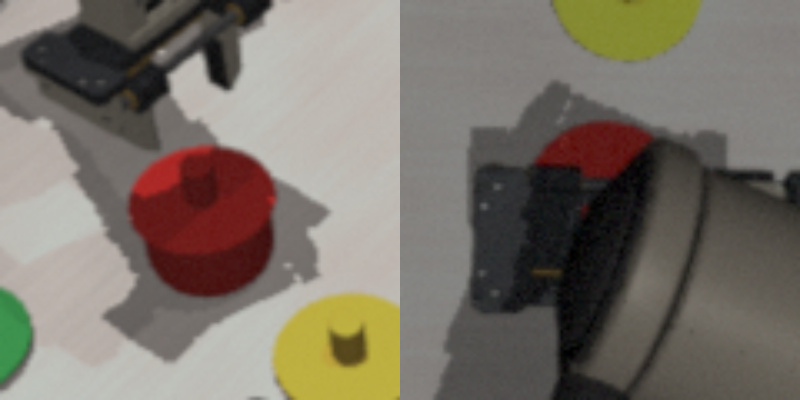

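The red lid is seated flat (scene crop (203,205)). Next is green.

>>> arm_command(deltas=[[-0.018, 0, -0.0358, 0], [-0.018, 0, -0.0358, 0], [-0.018, 0.02, -0.0358, 0], [-0.018, 0.02, -0.0358, 0], [-0.018, 0.02, -0.0358, 0]])

```text
time: 14.1
tool_pos: [377.4, -278.7, 94.9]
tcp_rot: [-1.569, 0.001, -0.005]
contact_force: [0.7, -0.4, 0.1]
grip_width: 70.0
```

>>> arm_command(deltas=[[0, 0, 0, 0], [0, 0, 0, 0], [0, 0.025, 0, 0], [0, 0.025, 0, 0], [0, 0, 0, 0]])

```text
time: 14.6
tool_pos: [378.1, -275.4, 44.6]
tcp_rot: [-1.567, 0.004, -0.004]
contact_force: [0.6, 0.5, -0.5]
grip_width: 70.1
```

>>> arm_command(deltas=[[0, 0, 0, 0], [0, 0, 0, 0]])

```text
time: 14.8
tool_pos: [379.8, -278.1, 47.9]
tcp_rot: [-1.572, -0.001, -0.004]
contact_force: [0.2, -0.8, -0.3]
grip_width: 70.0
```

>>> arm_command(deltas=[[0, 0.012, 0, 0], [0, 0.009, 0, 0], [0, 0.001, 0, 0], [0, 0, 0, 0]])

```text
time: 15.2
tool_pos: [379.0, -278.1, 24.9]
tcp_rot: [-1.571, -0.0, -0.005]
contact_force: [-0.1, -0.1, 0.5]
grip_width: 70.5
```

>>> arm_command(deltas=[[0, 0, 0, 0], [0, 0, 0, 0], [0, 0, 0, 0], [0, 0, 0, 0], [0, 0, 0, 0]], claw=255)

```text
time: 15.7
tool_pos: [378.9, -278.1, 24.8]
tcp_rot: [-1.571, -0.0, -0.005]
contact_force: [-0.2, 0.6, 1.0]
grip_width: 34.5
```

>>> arm_command(deltas=[[0, 0, 0, 0], [0, 0, 0, 0], [0, 0, 0, 0], [0, 0, 0, 0]])

```text
time: 16.1
tool_pos: [378.9, -278.2, 24.7]
tcp_rot: [-1.571, -0.0, -0.005]
contact_force: [-1.1, -0.3, 0.6]
grip_width: 25.8
```

>>> arm_command(deltas=[[0, -0.02, 0, 0], [0, -0.04, 0, 0], [0, -0.04, 0, 0], [0.0305, 0, -0.0205, 0], [0.0305, 0, -0.0205, 0]])

```text
time: 16.6
tool_pos: [440.6, -320.1, 126.7]
tcp_rot: [-1.573, -0.002, -0.005]
contact_force: [0.7, -0.7, -0.7]
grip_width: 25.2
```

>>> arm_command(deltas=[[0.0305, 0, -0.0205, 0], [0.0305, 0, -0.0205, 0], [0.0303, 0, -0.0205, 0], [0, 0.02, 0, 0], [0, 0.01, 0, 0]])

```text
time: 17.1
tool_pos: [530.2, -380.7, 92.1]
tcp_rot: [-1.568, 0.003, -0.005]
contact_force: [-1.3, 0.3, -3.1]
grip_width: 24.9
```

>>> arm_command(deltas=[[0, 0, 0, 0], [0, 0, 0, 0], [0, 0, 0, 0]])

```text
time: 17.4
tool_pos: [530.6, -381.4, 95.7]
tcp_rot: [-1.571, -0.001, -0.005]
contact_force: [-0.3, -0.2, -1.0]
grip_width: 25.5
```

```bash
python3 chk.py 532 -381 hov3
```

```text
17.4 [ 530.6 -381.4   95.7] [-1.571e+00 -1.000e-03 -5.000e-03] 25.52219091680527
```

View pics/hov3.png

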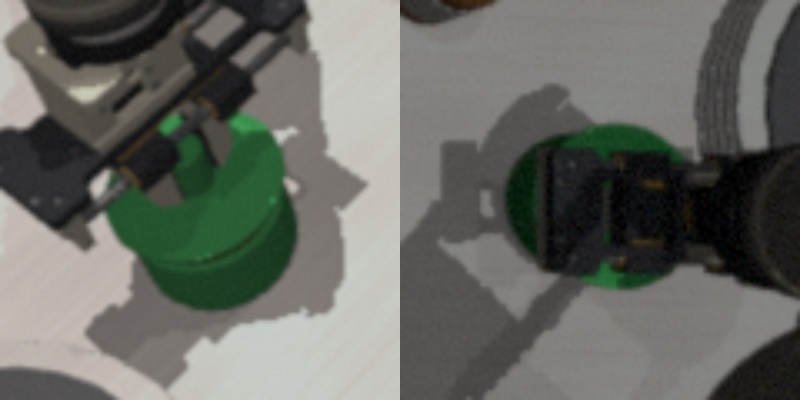

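The green lid is over the crock, offset only by perspective lean, and clear of the black pan at lower right. I'll lower it.

>>> arm_command(deltas=[[0.0005, 0.008, 0.0005, 0], [0, 0.006, 0, 0], [0, 0.003, 0, 0], [0, 0.001, 0, 0], [0, 0.001, 0, 0]])

```text
time: 18.0
tool_pos: [530.8, -380.5, 76.9]
tcp_rot: [-1.57, 0.001, -0.005]
contact_force: [-6.2, 5.8, 14.6]
grip_width: 25.3
```

>>> arm_command(deltas=[[0, 0, 0, 0], [0, 0, 0, 0], [0, 0, 0, 0], [0, 0, 0, 0], [0, 0, 0, 0]], claw=60)

```text
time: 18.5
tool_pos: [531.1, -380.9, 75.5]
tcp_rot: [-1.571, 0.0, -0.005]
contact_force: [-0.2, -0.7, -0.0]
grip_width: 61.0
```

>>> arm_command(deltas=[[0, -0.02, 0, 0], [0, -0.03, 0, 0], [0, -0.03, 0, 0], [0, 0, 0, 0]])

```text
time: 18.9
tool_pos: [533.0, -382.5, 160.6]
tcp_rot: [-1.577, -0.007, -0.005]
contact_force: [0.8, -1.2, 0.2]
grip_width: 70.5
```

```bash
python3 chk.py 532 -381 placed3
```

```text
18.9 [ 533.  -382.5  160.6] [-1.577 -0.007 -0.005] 70.48691614723407
```

View pics/placed3.png

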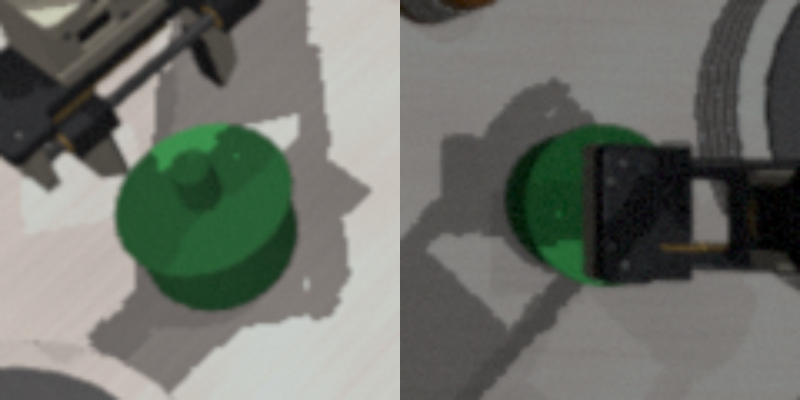

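The green lid is seated flat (scene crop (205,200)). Next is the yellow lid: I'll go along y first to stay clear of the oil bottle, then along x.

>>> arm_command(deltas=[[0, 0, 0.0436, 0], [0, 0, 0.0436, 0], [0, 0, 0.0436, 0], [0, 0, 0.0436, 0], [0, 0, 0.0436, 0]])

```text
time: 19.5
tool_pos: [531.2, -160.9, 154.1]
tcp_rot: [-1.569, 0.003, -0.006]
contact_force: [1.2, 0.5, -0.2]
grip_width: 70.4
```

>>> arm_command(deltas=[[0, 0, 0.0436, 0], [0.04, 0, 0, 0], [0.04, 0.01, 0, 0], [0.012, 0.03, 0, 0], [0, 0.02, 0, 0]])

```text
time: 20.0
tool_pos: [624.8, -118.9, 92.0]
tcp_rot: [-1.57, 0.003, -0.004]
contact_force: [0.5, 0.4, -0.5]
grip_width: 70.2
```

>>> arm_command(deltas=[[0, 0.02, 0, 0], [0, 0, 0, 0], [0, 0, 0, 0]])

```text
time: 20.3
tool_pos: [623.9, -119.6, 74.8]
tcp_rot: [-1.57, 0.002, -0.005]
contact_force: [0.1, -0.1, -0.6]
grip_width: 70.4
```

>>> arm_command(deltas=[[0, 0.02, 0, 0], [0, 0.015, 0, 0], [0, 0.012, 0, 0], [0, 0.003, 0, 0], [0, 0, 0, 0]])

```text
time: 20.8
tool_pos: [624.3, -119.7, 25.4]
tcp_rot: [-1.57, 0.001, -0.005]
contact_force: [0.9, 0.1, 0.6]
grip_width: 70.4
```

>>> arm_command(deltas=[[0, 0, 0, 0], [0, 0, 0, 0], [0, 0, 0, 0], [0, 0, 0, 0], [0, 0, 0, 0]], claw=255)

```text
time: 21.3
tool_pos: [624.6, -119.8, 25.9]
tcp_rot: [-1.571, -0.0, -0.005]
contact_force: [-0.6, 0.2, 0.3]
grip_width: 34.6
```

>>> arm_command(deltas=[[0, 0, 0, 0], [0, 0, 0, 0], [0, 0, 0, 0], [0, 0, 0, 0]])

```text
time: 21.7
tool_pos: [624.5, -119.8, 25.8]
tcp_rot: [-1.571, -0.0, -0.005]
contact_force: [0.7, -0.7, 0.9]
grip_width: 25.5
```

>>> arm_command(deltas=[[0, -0.02, 0, 0], [0, -0.04, 0, 0], [0, -0.04, 0, 0], [0.0053, 0, 0.037, 0], [0.0053, 0, 0.037, 0]])

```text
time: 22.2
tool_pos: [636.2, -46.1, 127.3]
tcp_rot: [-1.571, -0.003, -0.008]
contact_force: [0.4, 1.1, -1.8]
grip_width: 25.5
```

>>> arm_command(deltas=[[0.0053, 0, 0.037, 0], [0.0053, 0, 0.037, 0], [0.0053, 0, 0.037, 0], [0.0053, 0, 0.037, 0], [0, 0, 0.037, 0]])

```text
time: 22.7
tool_pos: [657.8, 140.6, 125.3]
tcp_rot: [-1.571, 0.0, -0.005]
contact_force: [-0.4, 0.1, -1.4]
grip_width: 25.3
```

>>> arm_command(deltas=[[0, 0.02, 0, 0], [0, 0.01, 0, 0], [0, 0, 0, 0], [0, 0, 0, 0]])

```text
time: 23.1
tool_pos: [657.7, 138.1, 95.6]
tcp_rot: [-1.571, 0.001, -0.006]
contact_force: [0.7, 0.3, -0.9]
grip_width: 25.3
```

```bash
python3 chk.py 656 139 hov4
```

```text
23.1 [657.7 138.1  95.6] [-1.571e+00  1.000e-03 -6.000e-03] 25.34757392503274
```

View pics/hov4.png

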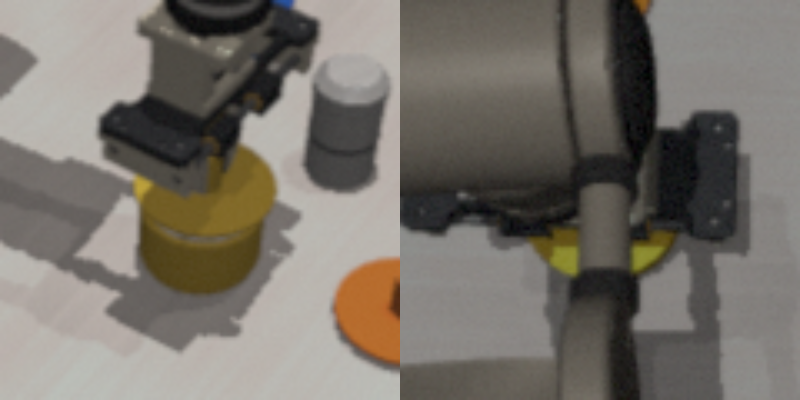

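The yellow lid is centred over its crock (scene crop: plate 135–277, crock 140–263) and clear of the shaker. I'll lower it.

>>> arm_command(deltas=[[-0.001, 0.008, 0.001, 0], [0, 0.006, 0, 0], [0, 0.003, 0, 0], [0, 0.001, 0, 0], [0, 0, 0, 0]])

```text
time: 23.7
tool_pos: [656.5, 140.0, 78.0]
tcp_rot: [-1.571, 0.0, -0.005]
contact_force: [-0.7, -1.3, 2.6]
grip_width: 25.2
```

>>> arm_command(deltas=[[0, 0, 0, 0], [0, 0, 0, 0], [0, 0, 0, 0], [0, 0, 0, 0], [0, 0, 0, 0]], claw=60)

```text
time: 24.2
tool_pos: [656.7, 140.1, 77.7]
tcp_rot: [-1.571, -0.0, -0.005]
contact_force: [0.2, -0.3, 0.5]
grip_width: 60.9
```

>>> arm_command(deltas=[[0, -0.02, 0, 0], [0, -0.04, 0, 0], [0, -0.04, 0, 0], [-0.045, -0.01, 0, 0], [-0.045, 0, 0, 0]])

```text
time: 24.7
tool_pos: [567.5, 140.5, 190.0]
tcp_rot: [-1.57, -0.006, -0.006]
contact_force: [-0.6, 0.4, -0.8]
grip_width: 70.2
```

>>> arm_command(deltas=[[-0.045, 0, 0.01, 0], [-0.045, 0, 0.02, 0], [-0.045, 0, 0.02, 0], [-0.04, 0, 0.02, 0], [0, 0, 0, 0]])

```text
time: 25.2
tool_pos: [387.4, 212.9, 188.0]
tcp_rot: [-1.57, 0.002, -0.002]
contact_force: [0.4, 0.4, 0.1]
grip_width: 70.1
```

```bash
cat > fin.py <<'E'
from fit import *
o=bot.get_obs();print(o["time"],np.round(o["tool_pos"],1))
ps=[vision.capture("top"),vision.capture("scene")]
save(ps[0],"finT");save(ps[1],"finS")
C=dict(red=(471,-99),yellow=(656,139),green=(532,-381),blue=(531,390))
for n,g in C.items():
    for nm,parts,z in(("lid_%s_knob"%n,LID,52),("crock_"+n,CROCK,0)):
        ms=[mask(p,nm,(*g,z+12 if z else 30)) for p in ps];ok=[i for i in(0,1) if ms[i] is not None]
        if ok and z:
            x,s=fit([ps[i] for i in ok],[ms[i] for i in ok],parts,[*g,z]);print(nm,ok,np.round(x,1),"IoU %.3f"%s)
    for i,p in enumerate(ps):   # overall silhouette: crock+seated lid
        pass
for nm in("shaker","oil"):
    for p in ps: print(nm,[np.round(toworld(p,d["xyz"])).tolist() for d in vision.find_in(p,nm)[:1]])
E
python3 fin.py
```

```text
25.2 [387.4 212.9 188. ]
lid_red_knob [0, 1] [471.4 -98.7  54.9] IoU 0.966
lid_yellow_knob [0, 1] [655.7 139.7  54. ] IoU 0.970
lid_green_knob [0, 1] [ 532.  -378.4   55. ] IoU 0.948
lid_blue_knob [0, 1] [531.9 389.2  53.2] IoU 0.926
shaker [[687.0, 285.0, 99.0]]
shaker [[704.0, 279.0, 72.0]]
oil [[680.0, -265.0, 114.0]]
oil [[700.0, -285.0, 101.0]]
```

View pics/finS.png

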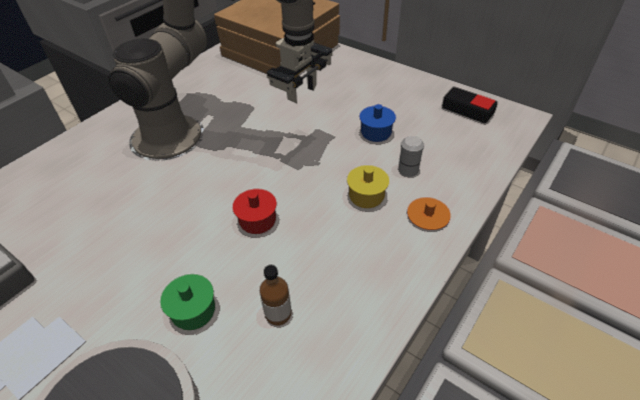

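View pics/finT.png

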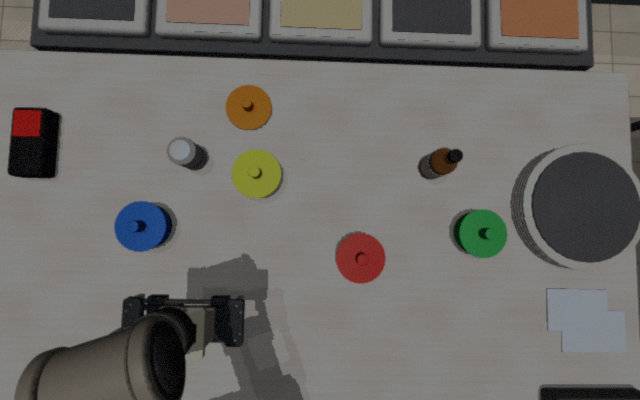

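All four lids sit on the crocks of their own colour: red (255,210), yellow (367,187), green (188,300) and blue (377,123) in the scene view. The orange lid (429,213), the shaker and the oil bottle have not moved. Fitted lid heights are 53–55 mm against 52 mm expected; the starting fits also read 1–3 mm high.

```bash
python3 -c "
from plant import job
print(job.close_job())"
```

```text
the job is handed in; nothing more can be done
None
```

All four lids (blue, red, green, yellow, in that order) are on the crocks of their own colour, and the job is handed in. The robot's clock read about 25 s at the last move; no verdict was reported.

- **Lid fit:** The last two-view fits put each lid within about 3 mm of its crock's starting centre, against 7 mm of play at the plug. The fitted heights are 53–55 mm against 52 mm expected. The lids lying on the counter also fitted 1–3 mm high at the start, so I take this as camera bias.
- **Level:** I judged levelness by eye in the final pictures and did not measure it. All four looked level.
- **Forces:** The largest force reading at the end of any move was about 17 N, when the green lid touched its rim.
- **Bystanders:** The oil bottle and shaker read within about 7 mm of their starting places, close to the detector's accuracy, and the pictures show no movement. The orange lid was left alone. I did not refit the crocks' own positions after placing the lids.

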